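# Clear the tub and butt the bar in the jig

### The job

A tub of bolts has been left standing in the guide of the butting jig, in the gap between the clamped bar and the loose bar. First lift the tub out and set it down (do not drop it) upright on the floor of the steel tray, without knocking about the two tubs already there. Then slide the loose bar along the guide, without lifting it, until its end sits flush against the end of the clamped bar, with no gap left.

Things in the scene. Friction and masses are not known exactly. Their poses are not given: they have to be found in the camera images.
- jig: Fixed jig: dark base plate 120 (x) x 340 (y) x 10 mm. Origin: centre of its underside, on the bench; guide along y. Two rails along y, tops at z 22 mm, inner faces x +-32, outer +-44 mm, y -165 to 165 mm, open at the +y end. At the -y end an aluminium bar 60 (x) x 40 mm high is fixed from y -165 to -75 mm (top z 50 mm) under a clamp strap (y -150 to -120 mm, up to z 72 mm, x +-55 mm).
- stop_face (a point): Centre of the clamped bar's free end face (jig y = -75 mm, 30 mm above the bench); axes as the jig's. The face looks along +y.
- bar: The loose bar: plain aluminium block 60 (x) x 110 (y) x 40 mm high, about 0.6 kg, lying on the base plate between the rails (2 mm play each side), at the jig's +y end. Origin: centre of its underside (10 mm above the bench); its y axis points along the jig's y, away from the clamped bar.
- bar_inner_end (a point): Centre of the loose bar's end face that looks at the clamped bar (bar y = -55 mm, 20 mm above its underside); axes as the bar's.
- bar_outer_end (a point): Centre of the loose bar's other end face (bar y = +55 mm, 20 mm above its underside), the one to push; axes as the bar's.
- tub: The obstacle: upright straight-sided white plastic tub with bolts in it, rigid, diameter 56 mm, height 70 mm, about 0.2 kg, standing on the jig's base plate between rails and between the two bars. Origin: centre of its underside; z up.
- tray: Fixed shallow open steel tray on the bench, 280 (x) x 140 (y) mm outside, walls 4 mm thick and 18 mm high, floor top at z 4 mm. Origin: centre of its underside. The two other tubs stand in its far part, about x = +95 mm; the near part (x from -135 to +55 mm) is free.
- tray_tub_a: White plastic tub standing in the tray, diameter 56 mm, height 70 mm. Origin: centre of its underside. To be left alone.
- tray_tub_b: Smaller white plastic tub standing in the tray, diameter 50 mm, height 58 mm. Origin: centre of its underside. To be left alone.
There are look-alikes about, which are no part of the job. Leave any orange or yellow look-alike of the tub alone.

How it is judged:
On the way, in this order (a step that is already met when the one before it is completed fails the run):
1. the tub stands upright on the tray's floor, let go (x of tub in the frame of tray between -0.115 and 0.115 m and y of tub in the frame of tray between -0.045 and 0.045 m and z of tub in the frame of tray below 0.01 m and angle between tub's own z axis and vertical below 0.1 rad and linear speed of tub below 0.02 m/s and contact force between the fingers and tub below 0.05 N), for 0.2 s.
2. the loose bar sits flush against the clamped bar (gap under 3 mm) (y of bar_inner_end in the frame of stop_face below 0.003 m and z of bar in the frame of jig below 0.013 m and angle between bar's own z axis and vertical below 0.05 rad and angle between the y axis of bar and the y axis of jig, either way round below 0.06 rad and x of bar in the frame of jig between -0.01 and 0.01 m), for 0.2 s.
At the end, for the whole second after the job is handed in: The tub stands upright (within 0.1 rad) on the floor of the tray, let go and at rest; the loose bar lies flat on the jig's plate between the rails, at rest, with less than 3 mm between its end and the clamped bar's end (all of step 1 and all of step 2 and linear speed of bar below 0.01 m/s); the robot touches nothing.
It fails at once if a tub already in the tray is moved more than 30 mm or tipped by more than 0.35 rad (distance of any of tray_tub_a, tray_tub_b from where it was at the start of the episode above 0.03 m or angle between any of tray_tub_a, tray_tub_b's own z axis and vertical above 0.35 rad).
It fails at once if the tub is tipped by more than 0.6 rad (angle between tub's own z axis and vertical above 0.6 rad).
It fails at once if the tub is dropped: falling freely with its underside more than 30 mm above the bench (contact force between the fingers and tub below 0.05 N and height (world z) of tub above 0.03 m and linear speed of tub above 0.3 m/s).
It fails at once if the loose bar is lifted: its origin more than 12 mm above the plate (height (world z) of bar above 0.022 m).
It also fails if it takes over 58 s, if anything falls off the work surface, if the arm or the gripper's body presses on something with over 40 N, if the wrist force passes 120 N, or if a joint passes its speed limit or range.

### The arm

A 6-joint arm with a two-finger parallel gripper is mounted at the origin on the work surface. World frame = base frame: x ahead of the robot, y to its left, z up, the work surface at z = 0. Lengths are in m, angles in rad, forces in N, time in s.
With the tool pointing down it reaches from about 0.375 to 0.9 m from the base axis. Payload 3.1 kg.
Tool frame: the origin (TCP) lies midway between the tips of the shut fingers; the grasp point (between the pads) lies 19 mm behind it; z points along the fingers, y is the line along which they close (so a half turn about z gives the same grasp; the last joint's range is limited). The gripper opens to 87 mm and grips with 3 to 60 N. Pads are 19 mm wide; open, the fingers measure 117 mm over their backs; the gripper's body (75 mm by 190 mm) begins 51 mm behind the grasp point.
Start: joints at [-1.401, 0.527, 1.433, -0, 1.181, -0.178], TCP at [0.214, -0.587, 0.223] pointing down, gripper open.
Joint ranges: [-3.08, 3.08], [-0.75, 2.2], [0.22, 2.44], [-1.43, 4.57], [0, 2.65], [-2.85, 2.85]. Speed limits (rad/s): [2.79, 2.79, 3.14, 3.14, 3.14, 3.14].

### API

Orientations are given as a unit quaternion [x, y, z, w].
In Python, from rig import robot gives the robot as it stands.
- The arm moves only by the shell command python3 -m jog 'ROWS' [FORCE]. ROWS is a JSON object of lists of equal length, an entry for each row: "dp": the shift along the tool's x, y, z in mm, a list of three; "delta_rot": the turn, a rotation vector about the tool's x, y, z in rad, a list of three; "gripper": the opening, from -1 (shut) to 1 (fully open). A call has 1 to 12 rows; each row is the pose to reach, as a shift and turn from the pose commanded when the call began, along the tool's axes at that moment; what a row does not reach only later rows make up. A row lasts 1/10 s, in which the tool goes at most 50 mm and 8.59 degrees, less where a joint would pass 70% of its speed; a pose out of reach is approached as far as the arm can. A call with a gripper value outside its range is refused whole. The fingers move at their own pace and stop on an object; FORCE is the grip in N (left out, the last holds). Time passes only in rows, so rows that repeat a pose let the fingers close. It gives the time, the measured TCP pose, the force, the opening and the grip force at its end, in the units of the state.
- robot.get_obs(): the state, without advancing time (a new reading comes with each control period).
- robot.camera(name): name is "scene" or "top" or "wrist"; returns the picture (480x640x3 uint8, red, green, blue); there is no depth.
- robot.camera_model(name): a dict with "fx", "fy", "cx", "cy" (pixels), "xyz" and "orientation" of the camera in the world; the wrist camera has in their place "T_tool_cam" (4x4, takes a point from camera to tool coordinates, whose origin is the TCP and whose axes are the flange's). Camera axes: x right, y down, z forward; pixel columns grow to the right and rows downward; lengths in m; the calibration is good to about 2 mm. A picture is of the moment at which its call begins: read the wrist's pose just before it. camera_model takes no time and is no camera call.
- robot.hand_in(): hands the job in; it is judged then, once.
Trained networks look in the newest picture that a camera, given by its name, has taken for a name from the list of things; names that differ only in an ending like _2 or _b are one class to them, and where a whole thing is asked for, a point or a joint stands for the part that bears it (a point fixed in the world has none). Each returns a list of dicts, best first, with "score" (0 to 1); they miss things now and then, are a little off and sometimes report something else, mostly with a low value. They report only what shows in the picture. A call takes as long as a camera call. They do not tell look-alikes from the thing itself.
- robot.search_frame(name, camera): "rect" ([left, top, right, bottom] in pixels, round what is visible of it).
The state is a dict: "time": time; "q": joint angles; "joint_velocities": joint speeds; "joint_torque": joint torques, N m; "position": TCP position; "tool_rot": TCP orientation; "ft_force": force on the tool from outside, world axes, zero at the start; "moment": the same for the moment, N m; "grip_width": finger opening in m; "grip_force": force on a finger pad.
Only numpy, scipy, OpenCV 4.12 (cv2) and the standard library are available. Lean on these libraries where they do the work, as an engineer would, in place of code of your own. Each camera call takes 0.05 s, during which the arm holds its last target. There are 200 camera calls.

## Working session

There is one attempt and no reset: what is moved stays moved. The work goes in short steps, Python scripts to look and compute and a shell command to move; the robot and the scene stay as the last step left them, time stands still between calls to the robot, and variables do not carry over. Pictures are saved under pics/ and viewed, at most 10 in all, crops included, and the job is handed in when it is done.

```bash
mkdir -p pics
cat > h.py <<'E'
import numpy as np, cv2
from scipy.spatial.transform import Rotation as R
from rig import robot
def pose(cam):
    m=robot.camera_model(cam); K=np.array([[m['fx'],0,m['cx']],[0,m['fy'],m['cy']],[0,0,1]])
    if 'xyz' in m: return K,R.from_quat(m['orientation']).as_matrix(),np.array(m['xyz'])
    o=robot.get_obs(); T=np.eye(4); T[:3,:3]=R.from_quat(o['tool_rot']).as_matrix(); T[:3,3]=o['position']
    T=T@np.array(m['T_tool_cam']); return K,T[:3,:3],T[:3,3]
def ray(cam,u,v,z,P=None):
    K,r,t=P or pose(cam); d=r@np.linalg.solve(K,[u,v,1]); return t+d*(z-t[2])/d[2]
def proj(cam,p,P=None):
    K,r,t=P or pose(cam); c=K@(r.T@(np.array(p)-t)); return c[:2]/c[2]
def snap(cam,f):
    im=robot.camera(cam); cv2.imwrite(f'pics/{f}.png',im[:,:,::-1]); return im
E
python3 - <<'E'
from h import *
for c in ['top','scene']:
    snap(c,c+'0')
    print(c,pose(c)[2],pose(c)[1][:,2])
    for n in ['jig','bar','tub','tray','tray_tub_a','bar_outer_end','stop_face']:
        print(n,[(np.round(d['rect']).astype(int).tolist(),round(d['score'],2)) for d in robot.search_frame(n,c)])
o=robot.get_obs(); print(o['position'],R.from_quat(o['tool_rot']).as_matrix().round(3),o['time'])
E
```

```text
top [ 0.51476077 -0.07649607  0.7946811 ] [ 0.05546888  0.03486185 -0.99785162]
jig [([151, 200, 351, 274], 0.8)]
bar [([153, 214, 232, 252], 0.79)]
tub [([241, 309, 284, 349], 0.95), ([174, 134, 219, 180], 0.82), ([165, 296, 214, 338], 0.78), ([366, 206, 403, 242], 0.78), ([241, 218, 285, 254], 0.56)]
tray [([451, 189, 545, 358], 0.74), ([152, 217, 226, 253], 0.55), ([153, 199, 352, 275], 0.21)]
tray_tub_a [([455, 191, 504, 234], 0.8), ([500, 196, 544, 232], 0.79)]
bar_outer_end [([151, 213, 226, 251], 0.81)]
stop_face [([151, 201, 350, 273], 0.84)]
scene [0.92565834 0.25418452 0.7000726 ] [-0.44447757 -0.40422716 -0.79939983]
jig [([276, 211, 475, 390], 0.8), ([156, 114, 302, 219], 0.66)]
bar [([378, 288, 458, 362], 0.82)]
tub [([252, 198, 287, 247], 0.96), ([444, 242, 486, 291], 0.89), ([344, 248, 381, 296], 0.88), ([350, 356, 391, 408], 0.81), ([395, 203, 429, 246], 0.56)]
tray [([156, 113, 303, 219], 0.79)]
tray_tub_a [([189, 166, 221, 207], 0.68), ([167, 153, 193, 188], 0.66)]
bar_outer_end [([380, 287, 459, 361], 0.92)]
stop_face [([278, 212, 480, 389], 0.9)]
[ 0.21363315 -0.58733522  0.22258858] [[ 0.94   0.342 -0.   ]
 [ 0.342 -0.94  -0.   ]
 [-0.     0.    -1.   ]] 0.8
```

View pics/top0.png

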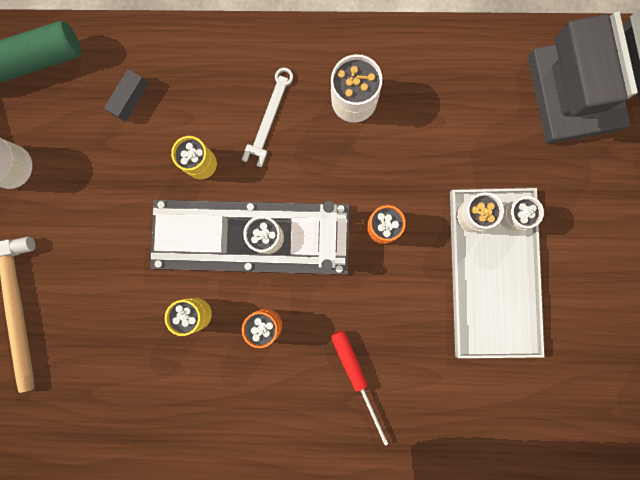

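View pics/scene0.png

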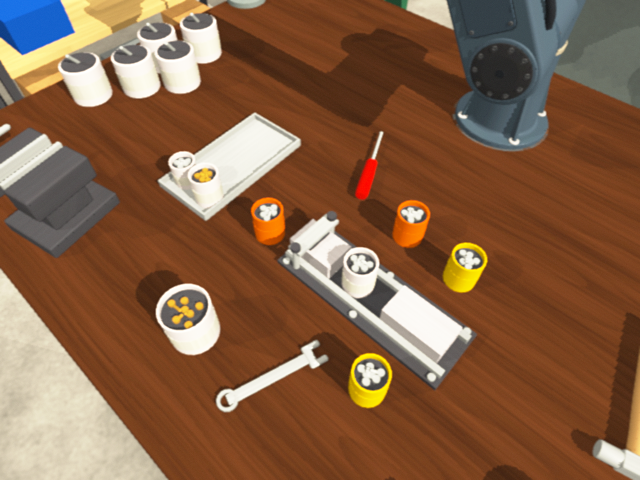

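The top view shows the white tub in the jig gap (rim centre about 263,234). The loose bar is at left (155–222, 215–253), the clamped end is at right (x about 349), and the tray is at 451–545 with its two tubs in the upper part. Orange and yellow look-alikes stand around the jig.

Run:
```python
from h import *
P=pose('top'); r=lambda u,v,z:(ray('top',u,v,z,P)*1000).round(1)[:2]
c={'pTL':(153,203,.01),'pBL':(151,270,.01),'pTR':(349,205,.01),'pBR':(348,273,.01),
'bolt':(0,0,0),'barOutTop':(155,234,.05),'barInTop':(222,235,.05),'tubrim':(263.5,233.5,.08),'trayTL':(451,189,.018),'trayTR':(537,188,.018),'trayBL':(457,357,.018),'trayBR':(544,356,.018),
'orange':(387,223,.07),'tta':(486,210,.074),'ttb':(527,212,.062),'or2':(262,327,.07),'ye':(188,154,.07),'ye2':(183,317,.07)}
for k,v in c.items(): print(k,r(*v))
Q=pose('scene')
print('tub scene',ray('scene',361,260,.08,Q),'proj of top est',proj('scene',np.append(r(263.5,233.5,.08)/1000,.08),Q))
im=cv2.imread('pics/top0.png'); cv2.imwrite('pics/crop0.png',cv2.resize(im[190:285,140:360],None,fx=3.6,fy=3.6,interpolation=cv2.INTER_CUBIC))
```

```text
pTL [632.2 242.1]
pBL [516.  240.2]
pTR [635.7 -97.6]
pBR [519.4 -98.5]
bolt [1000.8  546.3]
barOutTop [575.  220.2]
barInTop [575.9 109.3]
tubrim [577.3  36.6]
trayTL [ 665.1 -268.3]
trayTR [ 669.5 -410.9]
trayBL [ 385.6 -280.9]
trayBR [ 391.7 -422.1]
orange [ 599.1 -156.3]
tta [ 622.3 -308.7]
ttb [ 622.3 -376.5]
or2 [431.2  35.8]
ye [703.7 164.4]
ye2 [443.2 161.4]
tub scene [0.57497413 0.03825161 0.08      ] proj of top est [359.30113741 260.30744085]
```

View pics/crop0.png

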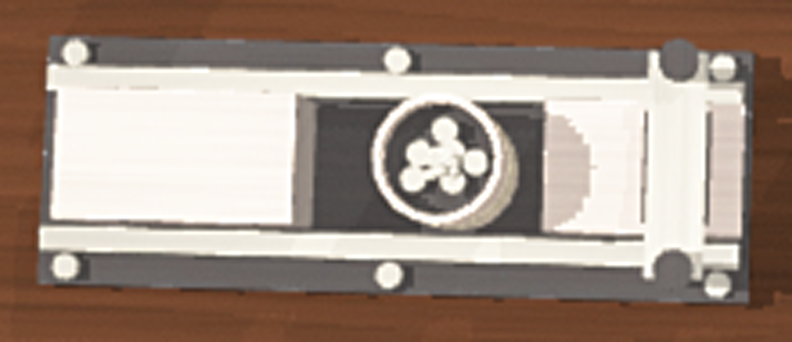

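The crop confirms the layout, and the sizes agree with the spec: plate 340 x 116 mm, bar 111 mm, tub (0.576, 0.037) from both cameras. I'll grasp along world x with the fingertips above the rails.

```bash
python3 -m jog '{"dp":[[554,-463,0],[554,-463,0],[554,-463,0],[554,-463,0],[554,-463,0],[554,-463,0],[554,-463,0],[554,-463,0],[554,-463,0],[554,-463,0],[554,-463,0],[554,-463,0]],"delta_rot":[[0,0,-1.222],[0,0,-1.222],[0,0,-1.222],[0,0,-1.222],[0,0,-1.222],[0,0,-1.222],[0,0,-1.222],[0,0,-1.222],[0,0,-1.222],[0,0,-1.222],[0,0,-1.222],[0,0,-1.222]],"gripper":[1,1,1,1,1,1,1,1,1,1,1,1]}'
cat > s.py <<'E'
from h import *
import sys
o=robot.get_obs(); M=R.from_quat(o['tool_rot']).as_matrix()
print(o['time'],np.round(o['position'],4),M.round(3).tolist(),np.round(o['q'],2),np.round(o['ft_force'],1),o['grip_width'],o['grip_force'])
if len(sys.argv)>3: print('dp mm',(M.T@(np.array(list(map(float,sys.argv[1:4])))-o['position'])*1000).round(1))
E
python3 s.py .576 .0375 .223
```

```text
time: 2.0
position: [0.5157, -0.0665, 0.2229]
tool_rot: [0.707, 0.707, 0.0, 0.0]
ft_force: [1.2, -0.4, 0.9]
grip_width: 0.0872
grip_force: 0.0
2.0 [ 0.5157 -0.0665  0.2229] [[-0.0, 1.0, 0.001], [1.0, 0.0, -0.0], [-0.0, 0.001, -1.0]] [-0.34  0.39  1.69 -0.    1.06 -0.34] [ 1.2 -0.4  0.9] 0.08717106175173996 0.0
dp mm [ 1.04e+02  6.03e+01 -1.00e-01]
```

```bash
python3 -m jog '{"dp":[[35,20,0],[70,40,0],[104,60,0],[104,60,40],[104,60,60],[104,60,60],[104,60,60]],"delta_rot":[[0,0,0],[0,0,0],[0,0,0],[0,0,0],[0,0,0],[0,0,0],[0,0,0]],"gripper":[1,1,1,1,1,1,1]}'; python3 s.py .576 .0375 .036
python3 - <<'E'
from h import *
P=pose('wrist'); im=snap('wrist','w1')
for x,y in [(.576,.0375)]:
    p=[proj('wrist',(x+.028*np.cos(a),y+.028*np.sin(a),.08),P) for a in np.linspace(0,6.28,40)]
b=im[:,:,::-1].copy(); cv2.polylines(b,[np.int32(p)],True,(0,0,255),1); cv2.imwrite('pics/w1o.png',b)
E
```

```text
time: 2.7
position: [0.575, 0.0355, 0.1627]
tool_rot: [0.707, 0.707, -0.0, -0.0]
ft_force: [-0.5, -0.1, -0.4]
grip_width: 0.0872
grip_force: 0.0
2.7 [0.575  0.0355 0.1627] [[0.0, 1.0, -0.0], [1.0, -0.0, 0.0], [0.0, -0.0, -1.0]] [-0.13  0.54  1.62  0.    0.99 -0.13] [-0.5 -0.1 -0.4] 0.08719085741405208 0.0
dp mm [  2.    1.  126.7]
```

View pics/w1o.png

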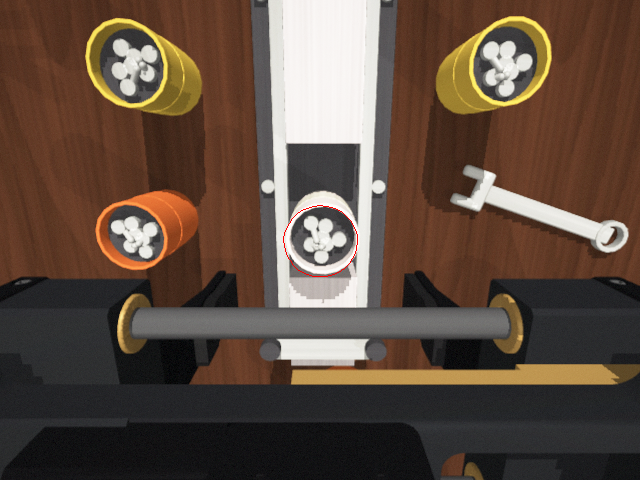

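The predicted rim (red, centre 321,240) lies on the tub's rim, so the estimate holds. Next is the descent and grip.

```bash
python3 -m jog '{"dp":[[2,1,35],[2,1,70],[2,1,100],[2,1,120],[2,1,126],[2,1,126],[2,1,126],[2,1,126],[2,1,126],[2,1,126],[2,1,126],[2,1,126]],"delta_rot":[[0,0,0],[0,0,0],[0,0,0],[0,0,0],[0,0,0],[0,0,0],[0,0,0],[0,0,0],[0,0,0],[0,0,0],[0,0,0],[0,0,0]],"gripper":[1,1,1,1,1,1,-1,-1,-1,-1,-1,-1]}' 20; python3 s.py
```

```text
time: 3.95
position: [0.5764, 0.0376, 0.0371]
tool_rot: [0.707, 0.707, 0.0, 0.001]
ft_force: [-0.1, 0.4, 3.1]
grip_width: 0.0555
grip_force: 20.0
3.95 [0.5764 0.0376 0.0371] [[-0.0, 1.0, 0.001], [1.0, 0.0, -0.0], [-0.0, 0.001, -1.0]] [-0.13  0.73  1.69  0.    0.72 -0.13] [-0.1  0.4  3.1] 0.055452800735413185 20.000116804149002
```

```bash
python3 -m jog '{"dp":[[0,0,-15],[0,0,-40],[0,0,-75],[0,0,-105],[-20,-5,-110],[-55,-14,-110],[-95,-24,-110],[-135,-34,-110],[-175,-44,-110],[-215,-55,-110],[-250,-64,-110],[-275,-70,-110]],"delta_rot":[[0,0,0],[0,0,0],[0,0,0],[0,0,0],[0,0,0],[0,0,0],[0,0,0],[0,0,0],[0,0,0],[0,0,0],[0,0,0],[0,0,0]],"gripper":[-1,-1,-1,-1,-1,-1,-1,-1,-1,-1,-1,-1]}' 20 && python3 -m jog '{"dp":[[-25,-7,0],[-55,-14,0],[-85,-22,0],[-105,-27,0],[-110,-28,0],[-110,-28,0],[-110,-28,0]],"delta_rot":[[0,0,0],[0,0,0],[0,0,0],[0,0,0],[0,0,0],[0,0,0],[0,0,0]],"gripper":[-1,-1,-1,-1,-1,-1,-1]}' 20; python3 s.py .478 -.348 .032
python3 - <<'E'
from h import *
snap('top','top1'); K=pose('top')
im=cv2.imread('pics/top1.png'); 
for p in [(.478,-.348)]:
    q=[proj('top',(p[0]+.028*np.cos(a),p[1]+.028*np.sin(a),.004)) for a in np.linspace(0,6.28,40)]
    cv2.polylines(im,[np.int32(q)],True,(0,0,255),1)
cv2.imwrite('pics/top1o.png',im)
E
```

```text
time: 5.15
position: [0.5045, -0.2395, 0.147]
tool_rot: [0.708, 0.707, -0.0, -0.0]
ft_force: [0.5, -0.2, -2.7]
grip_width: 0.0556
grip_force: 20.0
time: 5.85
position: [0.4775, -0.3458, 0.1464]
tool_rot: [0.707, 0.707, 0.0, -0.001]
ft_force: [-0.2, 0.2, -2.0]
grip_width: 0.0552
grip_force: 20.0
5.85 [ 0.4775 -0.3458  0.1464] [[-0.0, 1.0, -0.001], [1.0, 0.0, 0.002], [0.002, -0.001, -1.0]] [-0.82  0.58  1.59  0.    0.97 -0.82] [-0.2  0.2 -2. ] 0.055163661452585694 19.99918762827292
dp mm [ -2.4   0.6 114.4]
```

View pics/top1o.png

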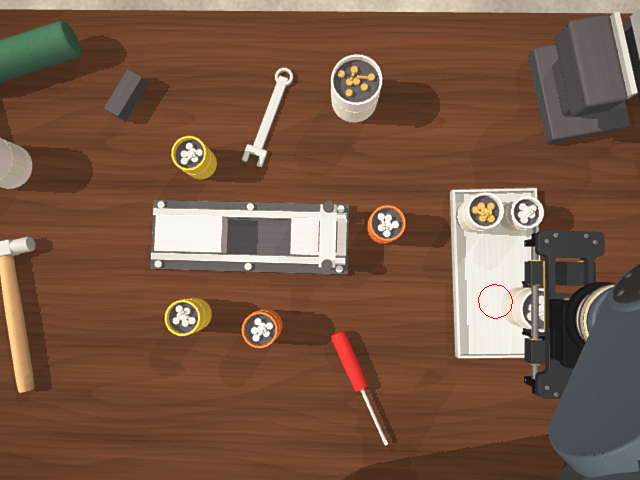

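The tub is held upright over the tray. The target circle (495,301) is in the tray's free part, well clear of the tubs at (486,210) and (527,212). I'll lower it most of the way, then creep.

```bash
python3 -m jog '{"dp":[[-2,0,25],[-2,0,55],[-2,0,80],[-2,0,98],[-2,0,108],[-2,0,112],[-2,0,112],[-2,0,112]],"delta_rot":[[0,0,0],[0,0,0],[0,0,0],[0,0,0],[0,0,0],[0,0,0],[0,0,0],[0,0,0]],"gripper":[-1,-1,-1,-1,-1,-1,-1,-1]}' 20;  python3 -m jog '{"dp":[[0,0,1],[0,0,1.5],[0,0,2],[0,0,2.5],[0,0,3],[0,0,3]],"delta_rot":[[0,0,0],[0,0,0],[0,0,0],[0,0,0],[0,0,0],[0,0,0]],"gripper":[-1,-1,-1,-1,-1,-1]}' 20; python3 s.py
```

```text
time: 6.7
position: [0.4785, -0.3497, 0.0355]
tool_rot: [0.707, 0.707, -0.0, 0.001]
ft_force: [-0.0, -0.0, -2.6]
grip_width: 0.0556
grip_force: 20.0
time: 7.3
position: [0.4777, -0.3494, 0.0315]
tool_rot: [0.707, 0.707, 0.0, -0.0]
ft_force: [0.1, -0.4, -2.5]
grip_width: 0.0556
grip_force: 20.0
7.3 [ 0.4777 -0.3494  0.0315] [[0.0, 1.0, -0.0], [1.0, -0.0, 0.0], [0.0, -0.0, -1.0]] [-0.82  0.75  1.65  0.    0.74 -0.82] [ 0.1 -0.4 -2.5] 0.055632344932418844 19.99913675710559
```

```bash
python3 -m jog '{"dp":[[0,0,0.5],[0,0,1],[0,0,1],[0,0,1]],"delta_rot":[[0,0,0],[0,0,0],[0,0,0],[0,0,0]],"gripper":[-1,-1,-1,-1]}' 20
```

```text
time: 7.7
position: [0.4778, -0.3494, 0.0311]
tool_rot: [0.707, 0.707, -0.0, 0.0]
ft_force: [-2.4, 1.5, 4.4]
grip_width: 0.0558
grip_force: 20.0
```

The tub is in contact with the floor (+4.4 N). I'll release it, then retreat.

```bash
python3 -m jog '{"dp":[[0,0,0],[0,0,0],[0,0,0],[0,0,0],[0,0,0],[0,0,0],[0,0,-10],[0,0,-30],[0,0,-60],[0,0,-100],[0,0,-140],[0,0,-150]],"delta_rot":[[0,0,0],[0,0,0],[0,0,0],[0,0,0],[0,0,0],[0,0,0],[0,0,0],[0,0,0],[0,0,0],[0,0,0],[0,0,0],[0,0,0]],"gripper":[1,1,1,1,1,1,1,1,1,1,1,1]}' 20; python3 -m jog '{"dp":[[50,10,0],[100,20,0],[150,30,0],[200,40,0],[250,50,0],[300,60,0],[350,70,0],[400,80,0],[450,90,0],[500,98,0],[550,98,0],[590,98,0]],"delta_rot":[[0,0,0],[0,0,0],[0,0,0],[0,0,0],[0,0,0],[0,0,0],[0,0,0],[0,0,0],[0,0,0],[0,0,0],[0,0,0],[0,0,0]],"gripper":[-1,-1,-1,-1,-1,-1,-1,-1,-1,-1,-1,-1]}'; python3 s.py .5745 .265 .022
python3 - <<'E'
from h import *
snap('top','top2')
print([(np.round(d['rect']).astype(int).tolist(),round(d['score'],2)) for d in robot.search_frame('tub','top')])
E
```

```text
time: 8.9
position: [0.48, -0.3515, 0.1861]
tool_rot: [0.707, 0.707, -0.0, 0.005]
ft_force: [-0.1, -0.2, 0.4]
grip_width: 0.0873
grip_force: 0.0
time: 10.1
position: [0.5754, 0.2426, 0.1803]
tool_rot: [0.707, 0.707, -0.0, -0.0]
ft_force: [0.8, -0.9, 0.0]
grip_width: 0.0027
grip_force: 0.0
10.1 [0.5754 0.2426 0.1803] [[-0.0, 1.0, -0.001], [1.0, 0.0, -0.0], [-0.0, -0.001, -1.0]] [ 0.22  0.58  1.48 -0.    1.09  0.22] [ 0.8 -0.9  0. ] 0.0027329704154446673 0.0
dp mm [ 22.4  -0.8 158.3]
[([172, 137, 217, 179], 0.97), ([365, 206, 407, 244], 0.96), ([164, 298, 212, 338], 0.9), ([478, 285, 530, 321], 0.75), ([242, 310, 281, 348], 0.63)]
```

View pics/top2.png

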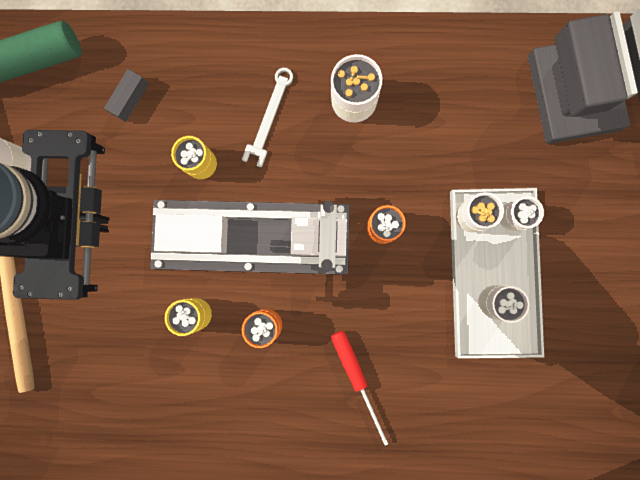

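The tub stands upright in the tray at about (510,303) and the other two are undisturbed. Next I lower the shut fingers beyond the bar's outer end.

```bash
python3 -m jog '{"dp":[[22,-1,0],[22,-1,20],[22,-1,60],[22,-1,100],[22,-1,135],[22,-1,152],[22,-1,158],[22,-1,158],[15,-1,158],[5,-1,158],[-3,-1,158],[-10,-1,158]],"delta_rot":[[0,0,0],[0,0,0],[0,0,0],[0,0,0],[0,0,0],[0,0,0],[0,0,0],[0,0,0],[0,0,0],[0,0,0],[0,0,0],[0,0,0]],"gripper":[-1,-1,-1,-1,-1,-1,-1,-1,-1,-1,-1,-1]}'; python3 s.py .5758 .12 .022
```

```text
time: 11.4
position: [0.5754, 0.23, 0.0236]
tool_rot: [0.708, 0.707, 0.001, 0.0]
ft_force: [0.2, 6.1, 2.4]
grip_width: 0.0006
grip_force: 3.0
11.4 [0.5754 0.23   0.0236] [[0.001, 1.0, 0.002], [1.0, -0.001, 0.001], [0.001, 0.002, -1.0]] [0.2  0.79 1.58 0.   0.77 0.2 ] [0.2 6.1 2.4] 0.0005754811421157825 2.9725037701427937
dp mm [-110.     0.6    1.4]
```

```bash
python3 -m jog '{"dp":[[-6,0,0],[-14,0,0],[-24,0,0],[-34,0,0],[-44,0,0],[-54,0,0],[-64,0,0],[-74,0,0],[-84,0,0],[-92,0,0],[-98,0,0],[-100,0,0]],"delta_rot":[[0,0,0],[0,0,0],[0,0,0],[0,0,0],[0,0,0],[0,0,0],[0,0,0],[0,0,0],[0,0,0],[0,0,0],[0,0,0],[0,0,0]],"gripper":[-1,-1,-1,-1,-1,-1,-1,-1,-1,-1,-1,-1]}'; python3 -m jog '{"dp":[[-2,0,0],[-4,0,0],[-6,0,0],[-8,0,0],[-8,0,0]],"delta_rot":[[0,0,0],[0,0,0],[0,0,0],[0,0,0],[0,0,0]],"gripper":[-1,-1,-1,-1,-1]}'; python3 s.py .5758 .116 .022
```

```text
time: 12.6
position: [0.5756, 0.1312, 0.0236]
tool_rot: [0.708, 0.706, 0.002, 0.0]
ft_force: [0.2, 6.4, 3.3]
grip_width: 0.0001
grip_force: 3.3
time: 13.1
position: [0.5755, 0.1235, 0.0235]
tool_rot: [0.707, 0.707, 0.001, 0.0]
ft_force: [-0.2, 5.8, 3.4]
grip_width: 0.0004
grip_force: 2.7
13.1 [0.5755 0.1235 0.0235] [[0.001, 1.0, 0.002], [1.0, -0.001, 0.002], [0.002, 0.002, -1.0]] [0.02 0.76 1.66 0.   0.71 0.02] [-0.2  5.8  3.4] 0.00043964046782361674 2.6929089333862066
dp mm [-7.5  0.3  1.5]
```

Sliding friction is steady at about 6 N, so I creep in until the force rises.

```bash
python3 -m jog '{"dp":[[-1,0,0],[-2,0,0],[-3,0,0],[-4,0,0],[-5,0,0],[-5,0,0]],"delta_rot":[[0,0,0],[0,0,0],[0,0,0],[0,0,0],[0,0,0],[0,0,0]],"gripper":[-1,-1,-1,-1,-1,-1]}';python3 -m jog '{"dp":[[-1,0,0],[-2,0,0],[-2,0,0]],"delta_rot":[[0,0,0],[0,0,0],[0,0,0]],"gripper":[-1,-1,-1]}'
```

```text
time: 13.7
position: [0.5755, 0.1188, 0.0236]
tool_rot: [0.707, 0.707, 0.002, 0.0]
ft_force: [-0.0, 5.6, 4.5]
grip_width: 0.0004
grip_force: 3.0
time: 14.0
position: [0.5755, 0.1176, 0.0236]
tool_rot: [0.708, 0.707, 0.002, -0.0]
ft_force: [0.5, 8.8, 2.9]
grip_width: 0.0005
grip_force: 4.5
```

```bash
python3 -m jog '{"dp":[[-1,0,0],[-2,0,0],[-2,0,0],[-2,0,0]],"delta_rot":[[0,0,0],[0,0,0],[0,0,0],[0,0,0]],"gripper":[-1,-1,-1,-1]}'
```

```text
time: 14.4
position: [0.5756, 0.1175, 0.0236]
tool_rot: [0.708, 0.706, 0.003, -0.001]
ft_force: [0.5, 17.1, 3.8]
grip_width: 0.0003
grip_force: 7.7
```

The force rose to 17 N with no further travel, so the bar has hit the clamped bar. I'll back off and check.

```bash
python3 -m jog '{"dp":[[5,0,0],[20,0,0],[45,0,0],[60,0,0],[60,0,-40],[60,0,-80],[60,0,-120],[110,0,-150],[160,0,-150],[160,0,-150],[160,0,-150]],"delta_rot":[[0,0,0],[0,0,0],[0,0,0],[0,0,0],[0,0,0],[0,0,0],[0,0,0],[0,0,0],[0,0,0],[0,0,0],[0,0,0]],"gripper":[-1,-1,-1,-1,-1,-1,-1,-1,-1,-1,-1]}'
python3 - <<'E'
from h import *
a=snap('top','top3'); b=snap('scene','scene3')
A=cv2.resize(a[185:290,140:360],(800,382),interpolation=cv2.INTER_CUBIC)
B=cv2.resize(b[90:400,140:500],None,fx=.7,fy=.7)
c=np.zeros((600,800,3),np.uint8); c[:382]=A; c[383:383+B.shape[0],:B.shape[1]]=B
T=a[180:365,440:560]; c[383:383+185,300:420]=T
cv2.imwrite('pics/fin.png',c[:,:,::-1])
P=pose('top'); print(ray('top',502,300,.074,P))
E
```

```text
time: 15.5
position: [0.5741, 0.2753, 0.1725]
tool_rot: [0.706, 0.708, -0.0, 0.0]
ft_force: [-0.6, -0.2, -1.0]
grip_width: 0.0005
grip_force: 0.0
[ 0.48366871 -0.33380077  0.074     ]
```

View pics/fin.png

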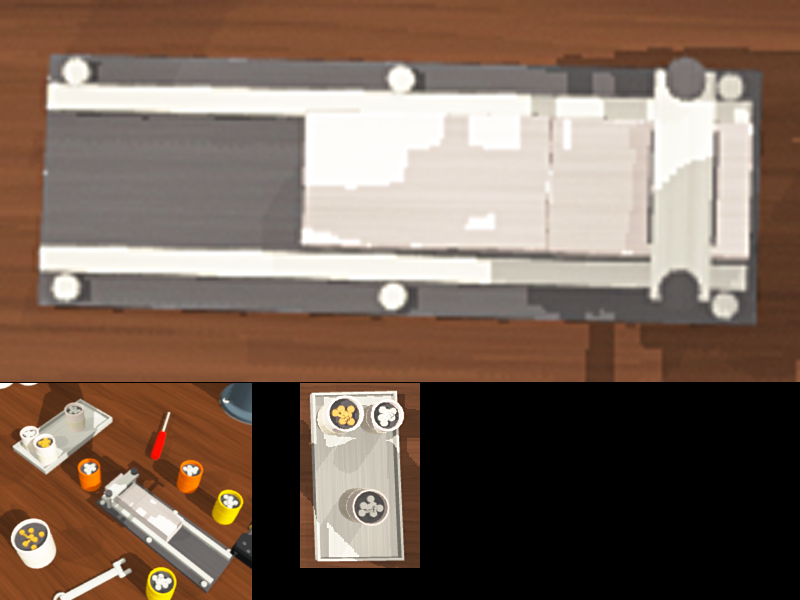

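The bars meet with only a hairline seam (crop x about 549). The tub is upright in the tray, the other tubs have not moved, and the gripper is clear.

```bash
python3 -c "
from rig import robot
print(robot.hand_in())"
```

```text
the job is handed in; nothing more can be done
None
```

I set the tub upright in the tray, slid the loose bar flush against the clamped bar (only a hairline seam shows), and handed the job in at about 16 s of the 58 s allowed; the hand-in returned no verdict.

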